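# Close the sampling cassettes with the seating tool

### The job

Sort the loose snap covers on the lab bench: drop every odd one (chipped, or too small) into the steel reject bin, and put each sound one, port up, into a well of its own in the cassette holder. Press every sound cover fully home with the seating tool, square over its port, until it snaps down past the beads onto the floor of the well; never push a cover home with the fingers, nor touch it with them once it is down. At the end stand the tool upright in its stand again, and leave the other lab things where they are.

Things in the scene. Friction and masses are not known exactly. Their poses are not given: they have to be found in the camera images.
- cover1_mid (a point): a sound snap cover, grey plastic, lying flat, port up. Flange round, 50 mm in diameter, 6 mm thick, lower edge chamfered 2 mm; on it a central port 14 mm in diameter, 18 mm above the flange (top 3 mm tapered). 24 mm high, 35 g. The point is on its axis, 12 mm above its underside; z is its axis. May be absent
- cover2_mid (a point): a sound snap cover, grey plastic, lying flat, port up. Flange round, 50 mm in diameter, 6 mm thick, lower edge chamfered 2 mm; on it a central port 14 mm in diameter, 18 mm above the flange (top 3 mm tapered). 24 mm high, 35 g. The point is on its axis, 12 mm above its underside; z is its axis. May be absent
- cover3_mid (a point): a sound snap cover, grey plastic, lying flat, port up. Flange round, 50 mm in diameter, 6 mm thick, lower edge chamfered 2 mm; on it a central port 14 mm in diameter, 18 mm above the flange (top 3 mm tapered). 24 mm high, 35 g. The point is on its axis, 12 mm above its underside; z is its axis. May be absent
- cover4_mid (a point): a sound snap cover, grey plastic, lying flat, port up. Flange round, 50 mm in diameter, 6 mm thick, lower edge chamfered 2 mm; on it a central port 14 mm in diameter, 18 mm above the flange (top 3 mm tapered). 24 mm high, 35 g. The point is on its axis, 12 mm above its underside; z is its axis. May be absent
- chipped_mid (a point): an odd cover, one side of its flange broken off, grey plastic, lying flat, port up. Flange 50 mm in diameter but cut off straight 11 mm from the axis, on its +x side, 6 mm thick, lower edge chamfered 2 mm; on it a central port 14 mm in diameter, 18 mm above the flange (top 3 mm tapered). 24 mm high, 35 g. The point is on its axis, 12 mm above its underside; z is its axis. May be absent
- small_mid (a point): an odd cover, of the wrong size, grey plastic, lying flat, port up. Flange round, only 33 mm in diameter (sound: 50 mm), 6 mm thick, lower edge chamfered 2 mm; on it a central port 14 mm in diameter, 18 mm above the flange (top 3 mm tapered). 24 mm high, 35 g. The point is on its axis, 12 mm above its underside; z is its axis. May be absent
- holder: aluminium cassette holder, fixed, 80 x 280 x 30 mm high, long along its y; four round wells in a row along its y, 68 mm apart, each 53 mm in diameter, 16 mm deep, open above. In each wall three spring-loaded steel beads (8 mm balls) stand 4 mm out, centres 10.6 mm above the well's floor. Origin: centre of its underside, z up; its yaw varies
- seat0 (a point): centre of the floor of a well, at y = -102 mm in the holder, 14 mm above the bench. A sound cover laid in the mouth rests on the beads, its underside about 13 mm above the floor; pushed straight down on its flange with about 10 to 16 N it passes the beads, snaps down onto the floor and is held (its half-way point then 12 mm above this point, its flange below the holder's top)
- seat1 (a point): the same for the next well, at y = -34 mm in the holder
- seat2 (a point): the same for the third well, at y = +34 mm in the holder
- seat3 (a point): the same for the fourth well, at y = +102 mm in the holder
- tool_grip (a point): seating tool, upright, 122 mm high, 250 g: an aluminium nose, outside 38, inside 22 mm in diameter, hollow 26 mm deep, goes over a cover's port and bears on the flange; a collar 44 mm in diameter, 26 to 42 mm above the nose's rim; a black square handle 26 x 26 mm, sides along its x and y, 41 to 119 mm above the rim. The point is on its axis, 85 mm above the rim
- stand_floor (a point): centre of the floor of the tool's stand, a fixed dark steel cup in which the tool stands nose down at the start: inside 47 mm in diameter, rim 16 mm above this point, floor 6 mm above the bench
- bin: open steel reject bin, fixed, 140 x 140 x 50 mm high, walls and floor 4 mm thick; origin at the centre of its underside, axes along its sides
- petri1: a closed petri dish, 88 mm in diameter, 16 mm high; a bystander. Origin at the centre of its underside
- petri2: a closed petri dish, 88 mm in diameter, 16 mm high; a bystander. Origin at the centre of its underside
- reagent: an amber reagent bottle, 56 mm in diameter, 120 mm high; a bystander. Origin at the centre of its underside
- beaker: a glass beaker, 70 mm in diameter, 85 mm high; a bystander. Origin at the centre of its underside
- slidebox: a white slide box, 90 x 80 x 32 mm; a bystander. Origin at the centre of its underside
- forceps: steel forceps lying flat, 120 mm long along x, about 14 mm wide, 8 mm high; a bystander. Origin at the centre of its underside
Not all that is in view belongs to the job. What is shaped like the part that bears chipped_mid but red is not meant. Leave any purple or yellow look-alike of the part that bears cover3_mid alone.

How it is judged:
By the outcome, as a careful person would: the job done as asked, in the order asked, and still so for the second after the job is handed in, with the robot touching nothing.
Of cover1, cover2, cover3, cover4 only 3 to 4 are there at a start; the rules pass over those that are not, and their reading is None.
Of chipped, small only 1 to 2 are there at a start; the rules pass over those that are not, and their reading is None.
At some moment in a run one of cover1, cover2, cover3, cover4, chipped, small may be knocked a few centimetres aside while the robot is not near it.
It also fails if it takes over 210 s, if anything falls off the work surface, if the arm or the gripper's body presses on something with over 40 N, if the wrist force passes 120 N, or if a joint passes its speed limit or range.

### The arm

A 6-joint arm with a two-finger parallel gripper is mounted at the origin on the work surface. World frame = base frame: x ahead of the robot, y to its left, z up, the work surface at z = 0. Lengths are in mm, angles in degrees, forces in N, time in s.
With the tool pointing down it reaches from about 325 to 925 mm from the base axis. Payload 3.1 kg.
Tool frame: the origin (TCP) lies at the very end of the fingers, on their centre line; the grasp point (between the pads) lies grasp_offset behind it (grasp_offset is the distance from the TCP to the grasp point, in mm); z points along the fingers, y is the line along which they close (so a half turn about z gives the same grasp; the last joint's range is limited). The gripper opens to 85 mm and grips with 20 to 120 N. Pads are 22 mm wide; open, the fingers measure 114 mm over their backs; the gripper's body (76 mm by 85 mm) begins 54 mm behind the grasp point. The pads swing forward as they close: fully open they stand 13 mm farther back than shut.
Start: joints at [67.54, 12.427, 92.441, -0, 75.132, -6.429], TCP at [172.583, 600.712, 231.3] pointing down, gripper open.
Joint ranges: [-157.48, 157.48], [-44.54, 120.13], [17.64, 146.25], [-64.5, 244.5], [7.68, 150.69], [-147.95, 147.95]. Speed limits (degrees/s): [159.86, 159.86, 180, 180, 180, 180].

### API

Orientations are given as [roll, pitch, yaw] about the fixed x, y, z axes, in that order (R = Rz(yaw) Ry(pitch) Rx(roll)).
In Python, from station import * gives the robot as it stands. Calls block until the motion is done:
- goto(position, orientation): joint-space move of the TCP to a pose.
- move_l(position, attitude=None, speed=150): straight line of the TCP; attitude=None keeps the orientation; speed is the mean speed in mm/s.
- move_j(angles): joint-space move.
- grip(opening, squeeze=None): finger opening in mm; squeeze is the grip in N (None keeps the last); returns when the fingers have stopped.
- wait(seconds).
- solve_ik(position, orientation): joint angles nearest the present ones, or None.
- get_obs(): the state.
- get_image(name): name is "side" or "top"; returns the picture (384x512x3 uint8, red, green, blue); there is no depth.
- get_calibration(name): a dict with "fx", "fy", "cx", "cy" (pixels), "D" ([k1, k2, p1, p2, k3] as OpenCV has them; the pictures are not rectified), "R" (3x3) and "t" (3): a world point X has camera coordinates R X + t. Camera axes: x right, y down, z forward; pixel columns grow to the right and rows downward; lengths in mm; the calibration is good to about 2 mm. A picture is of the moment at which its call begins. get_calibration takes no time and is no camera call.
A pose or a line that the arm cannot do raises Unreachable and nothing moves.
- sign_off(): hands the job in; it is judged then, once.
Trained networks look in the newest picture that a camera, given by its name, has taken for a name from the list of things; names that differ only in an ending like _2 or _b are one class to them, and where a whole thing is asked for, a point or a joint stands for the part that bears it (a point fixed in the world has none). Each returns a list of dicts, best first, with "score" (0 to 1); they miss things now and then, are a little off and sometimes report something else, mostly with a low value. They report only what shows in the picture. A call takes as long as a camera call. They do not tell look-alikes from the thing itself.
- spot_in(name, camera): "extent" ([centre column, centre row, width, height] in pixels, round what is visible of it).
- regions_of(name, camera): "region" (384x512 bool, what is visible of it) and "extent" ([centre column, centre row, width, height] in pixels, round what is visible of it).
The state is a dict: "t": time; "joint_pos": joint angles; "qvel": joint speeds; "effort": joint torques, N m; "tcp_pos": TCP position; "ee_rot": TCP orientation; "wrist_force": force on the tool from outside, world axes, zero at the start; "moment": the same for the moment, N m; "grip_width": finger opening in mm; "grip_force": force on a finger pad.
Only numpy, scipy, OpenCV 4.12 (cv2) and the standard library are available. Lean on these libraries where they do the work, as an engineer would, in place of code of your own. Each camera call takes 0.05 s, during which the arm holds its last target. There are 200 camera calls.

## Working session

There is one attempt and no reset: what is moved stays moved. The work goes in short steps, each a Python script; the robot and the scene stay as the last script left them, time stands still between calls to the robot, and variables do not carry over. Pictures are saved under pics/ and viewed, at most 14 in all, crops included, and the job is handed in when it is done.

```bash
ls; mkdir -p pics; python3 - <<'E'
from station import *
import cv2, numpy as np
for n in("top","side"):
    im=get_image(n); cv2.imwrite(f"pics/{n}0.png",im[:,:,::-1]); c=get_calibration(n); print(n,{k:np.round(v,3).tolist() for k,v in c.items()})
    for q in["cover1_mid","chipped_mid","small_mid","holder","tool_grip","stand_floor","bin"]:
        try: print(q,[(np.round(d["extent"]).tolist(),round(d["score"],2)) for d in spot_in(q,n)])
        except Exception as e: print(q,e)
o=get_obs();print(o)
try: print(grasp_offset)
except Exception as e: print(e)
E
```

```text
pics
top {'fx': 450.852, 'fy': 450.852, 'cx': 245.306, 'cy': 185.784, 'D': [0.047, 0.0, 0.0, 0.0, 0.0], 'R': [[-0.003, -1.0, 0.001], [-0.991, 0.003, -0.134], [0.134, -0.002, -0.991]], 't': [58.927, 574.231, 1133.129]}
cover1_mid [([110.0, 234.0, 18.0, 19.0], 0.7)]
chipped_mid [([192.0, 250.0, 15.0, 18.0], 0.67), ([190.0, 216.0, 12.0, 23.0], 0.56), ([196.0, 284.0, 23.0, 17.0], 0.48)]
small_mid []
holder [([266.0, 168.0, 111.0, 37.0], 0.59)]
tool_grip [([323.0, 236.0, 19.0, 18.0], 0.66), ([406.0, 183.0, 62.0, 62.0], 0.36), ([114.0, 279.0, 16.0, 42.0], 0.16)]
stand_floor [([325.0, 108.0, 32.0, 30.0], 0.67)]
bin [([403.0, 183.0, 61.0, 59.0], 0.74), ([246.0, 239.0, 33.0, 34.0], 0.62)]
side {'fx': 355.661, 'fy': 355.661, 'cx': 257.399, 'cy': 192.508, 'D': [-0.038, 0.0, 0.0, 0.0, 0.0], 'R': [[0.799, -0.602, 0.005], [-0.391, -0.525, -0.756], [0.458, 0.602, -0.655]], 't': [-420.946, 295.718, 926.951]}
cover1_mid [([176.0, 167.0, 12.0, 14.0], 0.51)]
chipped_mid [([176.0, 213.0, 11.0, 8.0], 0.68), ([218.0, 188.0, 14.0, 10.0], 0.67), ([199.0, 203.0, 12.0, 11.0], 0.45)]
small_mid []
holder [([282
[... 153 characters left out ...]
72.0], 0.61)]
{'t': 0.8, 'joint_pos': array([ 6.75419301e+01,  1.24248141e+01,  9.24391379e+01, -7.35565301e-04,
        7.51338540e+01, -6.43051065e+00]), 'qvel': array([0.03531418, 0.02137421, 0.03402521, 0.06329309, 0.05864871,
       0.02192297]), 'effort': array([-7.54525581e-05, -3.96831608e+01, -3.04234135e+01, -2.40432546e-04,
        5.13696505e-04, -4.67006828e-06]), 'tcp_pos': array([172.5726429 , 600.72383715, 231.34598047]), 'ee_rot': array([1.79997899e+02, 9.52204539e-04, 1.63972629e+02]), 'wrist_force': array([-0.3935203 ,  0.21995046, -0.11804214]), 'moment': array([-0.06618096, -0.01458017,  0.03328781]), 'grip_force': 0.0, 'grip_width': 85.08160685966278}
18.700000000000003
```

View both.

```bash
python3 - <<'E'
import cv2
a=cv2.imread("pics/top0.png"); cv2.imwrite("pics/top0b.png",cv2.resize(a[60:340,60:460],(800,560),interpolation=cv2.INTER_CUBIC))
a=cv2.imread("pics/side0.png"); cv2.imwrite("pics/side0b.png",cv2.resize(a[110:350,110:430],(800,600),interpolation=cv2.INTER_CUBIC))
E
```

```text
(no output)
```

View pics/top0b.png

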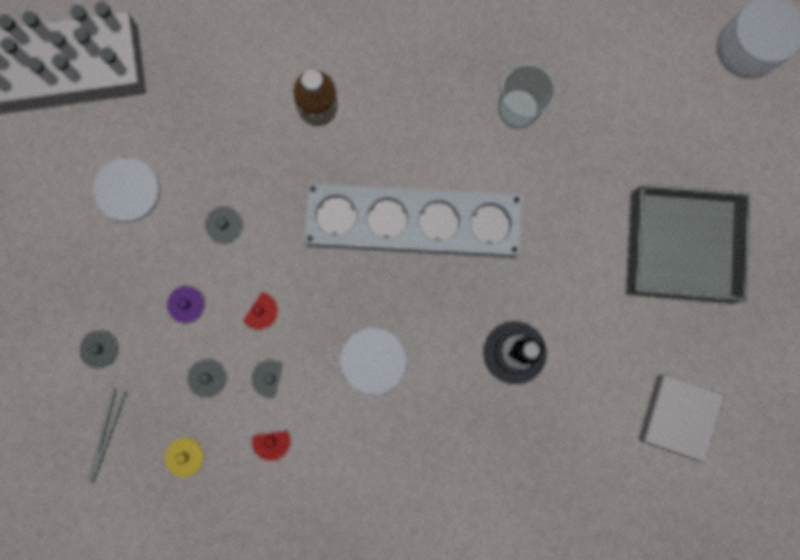

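View pics/side0b.png

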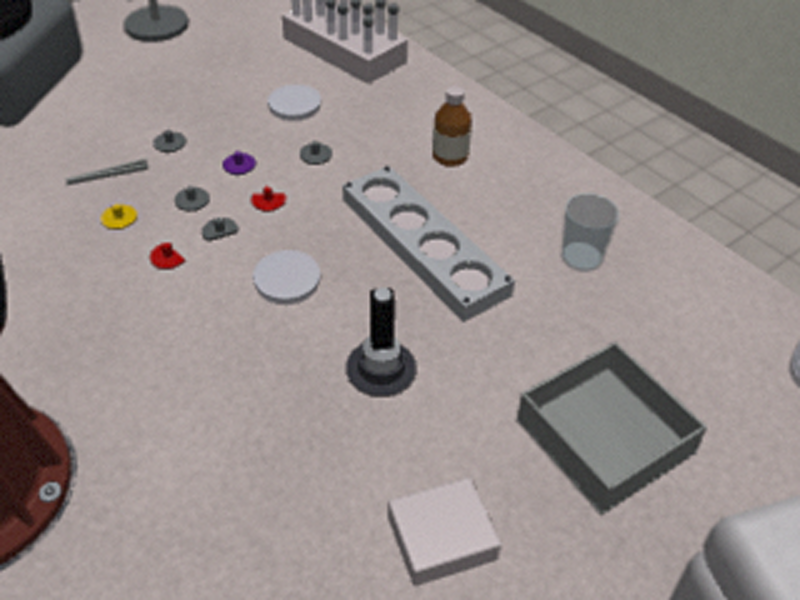

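Top crop in full-frame pixels:
- Grey sound covers are at about (172,172), (109,234) and (163,249).
- The grey chipped cover is at (193,249).
- Look-alikes to leave alone are red chipped at (190,216) and (195,281), purple at (152,212) and yellow at (151,289).
- No small cover is visible.

Next I'll measure on metric orthophotos.

```bash
cat > h.py <<'E'
from station import *
import cv2, numpy as np
def K(n):
    c=get_calibration(n); return c,np.array([[c["fx"],0,c["cx"]],[0,c["fy"],c["cy"]],[0,0,1.]]),np.array(c["D"],float)
def ray(n,uv,z):
    c,k,D=K(n); R=np.array(c["R"]);t=np.array(c["t"])
    p=cv2.undistortPoints(np.array(uv,float).reshape(-1,1,2),k,D)[:,0]
    d=np.c_[p,np.ones(len(p))]@R; o=-R.T@t
    return (o+d*((z-o[2])/d[:,2])[:,None])[:,:2]
def proj(n,X):
    c,k,D=K(n); return cv2.projectPoints(np.array(X,float).reshape(-1,3),cv2.Rodrigues(np.array(c["R"]))[0],np.array(c["t"],float),k,D)[0][:,0]
def ortho(im,n,x0,x1,y0,y1,z,s=2):
    # rows: x decreasing downward, cols: y decreasing rightward ; pixel (r,c): x=x1-r/s, y=y1-c/s
    X,Y=np.meshgrid(np.arange(x1,x0,-1/s),np.arange(y1,y0,-1/s),indexing="ij")
    uv=proj(n,np.stack([X,Y,0*X+z],-1)).reshape(*X.shape,2).astype(np.float32)
    return cv2.remap(im,uv[...,0],uv[...,1],cv2.INTER_CUBIC)
def covers(im=None,lo=60):
    """dark neutral blobs of cover size in the top picture -> list of (x,y,area mm2, pixel)"""
    if im is None: im=get_image("top")
    x0,x1,y0,y1,s=250,850,-500,600,2
    o=ortho(im,"top",x0,x1,y0,y1,5,s).astype(int)
    m=((o.max(2)-o.min(2)<28)&(o.mean(2)<105)).astype(np.uint8)
    m=cv2.morphologyEx(m,cv2.MORPH_OPEN,np.ones((7,7)))
    cs,_=cv2.findContours(m,cv2.RETR_EXTERNAL,cv2.CHAIN_APPROX_NONE)
    r=[]
    for c in cs:
        a=cv2.contourArea(c)/s/s
        if 500<a<2600:
            (u,v),rad=cv2.minEnclosingCircle(c); w,h=cv2.minAreaRect(c)[1]
            r.append((x1-v/s,y1-u/s,rad/s,a,sorted((w/s,h/s))))
    return r
E
python3 - <<'E'
from h import *
im=get_image("top")
for r in covers(im): print(np.round(r[:4],1),np.round(r[4],1),proj("top",[r[0],r[1],6]).round())
for n,uv,z in[("holder scr",[[216.5,154.5],[318,159.5],[215,179],[317.5,185]],30),("bin",[[379,155],[433.5,157.5],[374,206.5],[431.5,209.5]],50),("toolcap",[[325.5,235]],122),("stand",[[317.5,236]],22)]:
    q=ray("top",uv,z); print(n,q.round(1).tolist(),q.mean(0).round(1))
c=ray("top",[[266,169]],30)[0]
o=ortho(im,"top",c[0]-75,c[0]+75,c[1]-160,c[1]+160,30,2.4)
cv2.imwrite("pics/hold.png",o[:,:,::-1]); print(c)
t=ray("top",[[321,235]],122)[0]
cv2.imwrite("pics/tool.png",cv2.resize(ortho(im,"top",t[0]-60,t[0]+60,t[1]-60,t[1]+60,122,4),None,fx=1,fy=1)[:,:,::-1]);print(t)
E
```

```text
[340.5 403.8  58.5 758.1] [ 14.1 117. ] [[112. 278.]]
[ 373.5 -306.2   45.2  707.9] [ 9.4 90.3] [[386. 264.]]
[ 412.6  190.7   24.8 1418.9] [35.8 48.6] [[195. 249.]]
[ 413.2  273.    25.6 1918.8] [48.7 49.6] [[163. 249.]]
[ 451.9  414.6   25.9 1975.9] [49.  49.5] [[109. 234.]]
[ 616.7  255.1   25.4 1861. ] [47.9 49.6] [[171. 172.]]
[ 783.7  128.8   32.3 1203. ] [44.7 60.8] [[219. 111.]]
[ 799.5 -153.    38.7 2377.4] [63.5 67.1] [[322. 105.]]
[820.2 567.5  25.5 737.2] [19.1 50.7] [[57. 98.]]
[ 841.2 -454.2   38.8 1232.5] [29.6 77.5] [[433.  90.]]
[832.8 473.5  23.2 674.2] [34.  36.5] [[92. 94.]]
[832.  514.5  33.7 861.2] [19.  67.3] [[77. 94.]]
holder scr [[659.1, 133.2], [645.0, -134.4], [593.7, 136.8], [577.1, -131.5]] [618.7   1. ]
bin [[652.3, -288.7], [645.1, -427.5], [518.7, -270.4], [510.9, -414.7]] [ 581.8 -350.3]
toolcap [[444.8, -132.5]] [ 444.8 -132.5]
stand [[444.8, -129.5]] [ 444.8 -129.5]
[619.96867532   2.78663183]
[ 444.78140022 -121.80154108]
```

View pics/hold.png

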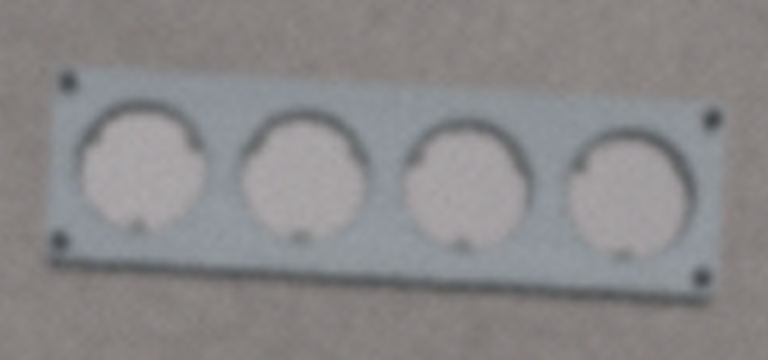

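View pics/tool.png

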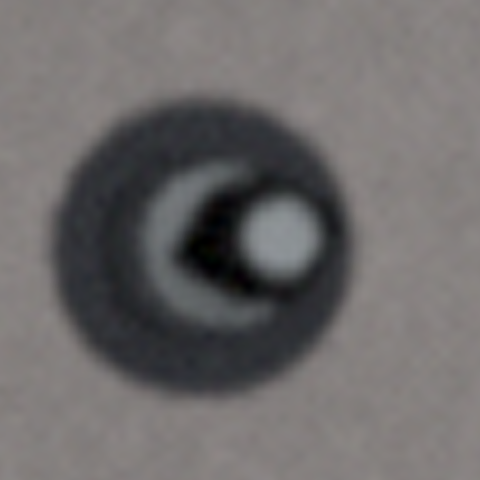

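Holder ortho: screws at (68,82), (712,119), (60,240) and (702,277), giving a centre of about (620.2, 2.2) and a yaw of −3.3°. Tool ortho: cap at (282,237), with the handle square turned roughly 45°. I'll fit that yaw, crop-check the chipped cover and bin it.

```bash
cat >> h.py <<'E'
H0=np.array([620.2,2.2]); HY=np.radians(-3.29); HD=np.array([-np.sin(HY),np.cos(HY)])
seat=lambda i: H0+HD*(-102+68*i)
UP=170
def down(yaw): return [180,0,yaw]
def st(msg=""):
    o=get_obs(); print(msg,"t",round(o["t"],1),"p",o["tcp_pos"].round(1),"F",o["wrist_force"].round(1),"w",round(o["grip_width"],1),"gf",round(float(o["grip_force"]),1)); return o
def pick(x,y,yaw,twice=True):
    grip(40,40)
    goto([x,y,70],down(yaw)) if get_obs()["tcp_pos"][2]<100 else (goto([x,y,UP],down(yaw)),move_l([x,y,40],speed=250))
    move_l([x,y,9],speed=80); 
    if twice:
        grip(5,25); grip(36); move_l([x,y,9],down(yaw+90),speed=100)
    grip(5,40); o=st("gripped"); move_l([x,y,UP],speed=250); o=st("lifted"); return 10<o["grip_width"]<18
E
python3 - <<'E'
from h import *
from scipy.optimize import minimize
im=get_image("top"); g=im.mean(2)
c0=ray("top",[[323,236]],122)[0]; S=8
u0,v0,w,h=295,210,50,50
big=cv2.resize(g[v0:v0+h,u0:u0+w],None,fx=S,fy=S,interpolation=cv2.INTER_CUBIC)
obs=(big<32)
cap=None
def mask(p):
    a=np.radians(p[2]);q=np.array([[1,1],[-1,1],[-1,-1],[1,-1]])*13@np.array([[np.cos(a),np.sin(a)],[-np.sin(a),np.cos(a)]])+p[:2]
    P=np.vstack([np.c_[q,[125]*4],np.c_[q,[50]*4]]); uv=((proj("top",P)-[u0,v0]+.5)*S).astype(np.int32)
    m=np.zeros(big.shape,np.uint8); cv2.fillConvexPoly(m,cv2.convexHull(uv),1)
    th=np.linspace(0,2*np.pi,40); k=np.c_[p[0]+10*np.cos(th),p[1]+10*np.sin(th),0*th+128]
    cv2.fillConvexPoly(m,((proj("top",k)-[u0,v0]+.5)*S).astype(np.int32),0); return m>0
f=lambda p:-(mask(p)&obs).sum()/(mask(p)|obs).sum()
best=[]
for a in range(0,90,10):
    r=minimize(f,[445.5,-132.3,a],method="Nelder-Mead",options=dict(initial_simplex=[[445.5,-132.3,a],[448,-132,a],[445,-129,a],[445,-132,a+8]],maxiter=80)); best.append((r.fun,*r.x.round(1)))
for b in sorted(best): print(np.round(b,2))
ms=ray("top",ray("top",[[0,0]],0)*0+[318,236],22);print(obs.sum(),ms)
r=[c for c in covers(im) if 45<c[4][1]<52 and c[3]>1300 and c[1]<450]
for c in r: print(np.round(c[:4],1))
ch=min(r,key=lambda c:c[3])
a=np.hstack([cv2.resize(ortho(im,"top",c[0]-35,c[0]+35,c[1]-35,c[1]+35,6,2.5),(175,175)) for c in r]+[cv2.resize(im[v0:v0+h,u0:u0+w],(175,175))])
cv2.imwrite("pics/cov.png",np.clip(a[:,:,::-1].astype(float)*1.8,0,255))
E
```

```text
Traceback (most recent call last):
  File "h.py", line 11, in proj
    c,k,D=K(n); return cv2.projectPoints(np.array(X,float).reshape(-1,3),cv2.Rodrigues(np.array(c["R"]))[0],np.array(c["t"],float),k,D)[0][:,0]
          ~^^^
  File "h.py", line 4, in K
    c=get_calibration(n); return c,np.array([[c["fx"],0,c["cx"]],[0,c["fy"],c["cy"]],[0,0,1.]]),np.array(c["D"],float)
ValueError: time passes only in moves, steps and waits
```

Cache the calibration.

```bash
sed -i 's/^def K(n):/import functools\n@functools.cache\ndef K(n):/' h.py
cat > fit.py <<'E'
from h import *
from scipy.optimize import minimize
im=get_image("top"); g=im.mean(2); S=8
u0,v0,w,h=295,210,50,50
big=cv2.resize(g[v0:v0+h,u0:u0+w],None,fx=S,fy=S,interpolation=cv2.INTER_CUBIC)
obs=(big<32)
def mask(p):
    a=np.radians(p[2]);q=np.array([[1,1],[-1,1],[-1,-1],[1,-1]])*13@np.array([[np.cos(a),np.sin(a)],[-np.sin(a),np.cos(a)]])+p[:2]
    P=np.vstack([np.c_[q,[125]*4],np.c_[q,[50]*4]]); uv=((proj("top",P)-[u0,v0]+.5)*S).astype(np.int32)
    m=np.zeros(big.shape,np.uint8); cv2.fillConvexPoly(m,cv2.convexHull(uv),1)
    th=np.linspace(0,2*np.pi,40); k=np.c_[p[0]+10*np.cos(th),p[1]+10*np.sin(th),0*th+128]
    cv2.fillConvexPoly(m,((proj("top",k)-[u0,v0]+.5)*S).astype(np.int32),0); return m>0
f=lambda p:-(mask(p)&obs).sum()/(mask(p)|obs).sum()
best=[]
for a in range(0,90,10):
    r=minimize(f,[445.5,-132.3,a],method="Nelder-Mead",options=dict(initial_simplex=[[445.5,-132.3,a],[448,-132,a],[445,-129,a],[445,-132,a+8]],maxiter=80)); best.append((r.fun,*r.x.round(1)))
for b in sorted(best)[:5]: print(np.round(b,2))
r=[c for c in covers(im) if 45<c[4][1]<52 and c[3]>1300 and c[1]<450]
for c in r: print(np.round(c[:4],1))
a=np.hstack([cv2.resize(ortho(im,"top",c[0]-35,c[0]+35,c[1]-35,c[1]+35,6,2.5),(155,155)) for c in r]+[cv2.resize(im[v0:v0+h,u0:u0+w],(155,155))])
cv2.imwrite("pics/cov.png",np.clip(a[:,:,::-1].astype(float)*1.8,0,255))
E
python3 fit.py
```

```text
[-4.400e-01  4.454e+02 -1.313e+02  8.300e+01]
[-4.400e-01  4.451e+02 -1.316e+02 -3.600e+00]
[-4.400e-01  4.459e+02 -1.309e+02  7.740e+01]
[-4.400e-01  4.452e+02 -1.316e+02  8.320e+01]
[-4.300e-01  4.445e+02 -1.322e+02  3.590e+01]
[ 412.5  190.7   24.7 1423.4]
[ 413.5  272.9   25.5 1919.4]
[ 451.9  414.5   25.9 1969. ]
[ 616.8  254.8   25.4 1866.6][ WARN:0@3.202] global loadsave.cpp:1063 imwrite_ Unsupported depth image for selected encoder is fallbacked to CV_8U.
```

View pics/cov.png

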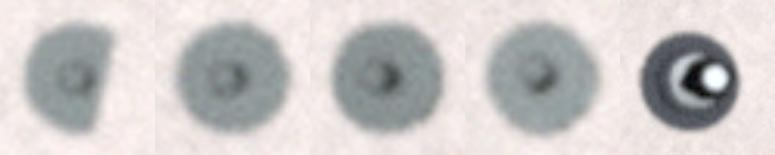

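The crop confirms it: one grey chipped cover with a straight cut on its right, and three full round ones. Binning the chipped one first.

```bash
sed -i 's/big<32/big<45/' fit.py; python3 fit.py 2>/dev/null | head -4; python3 - <<'E'
from h import *
print(pick(412.6,190.7,150,False))
goto([580,-350,UP],down(90)); move_l([580,-350,35],speed=250); st(); grip(40); move_l([580,-350,UP],speed=250); st()
im=get_image("top"); cv2.imwrite("pics/bin.png",cv2.resize(im[140:300,140:460],(800,400))[:,:,::-1])
for c in covers(im): print(np.round(c[:4],1))
E
```

```text
[  -0.48  445.7  -132.6    59.4 ]
[  -0.48  445.7  -132.8    58.9 ]
[  -0.48  445.7  -132.6    59.5 ]
[  -0.48  445.7  -132.5    58.9 ]
gripped t 4.8 p [413.4 190.9   9.8] F [-0.8 -1.   4.2] w 12.1 gf 39.1
lifted t 5.6 p [411.4 190.3 168.5] F [-0.2  0.5 -1.3] w 12.2 gf 39.0
True
 t 8.3 p [ 581.1 -350.2   36.2] F [0.5 0.4 0.4] w 11.7 gf 39.0
 t 9.4 p [ 579.2 -349.4  168.7] F [0.  0.3 0.4] w 40.0 gf 0.0
[ 373.5 -306.2   44.5  615.6]
[ 413.4  273.2   24.9 1808.1]
[ 451.7  414.7   25.3 1882.5]
[ 616.2  255.3   24.5 1746.9]
[ 783.7  129.2   31.9 1120.2]
[ 803.2 -157.3   32.6 2131.1]
[819.2 568.2  25.  679.6]
[ 835.2 -446.5   32.5  522. ]
[833.2 473.   22.9 625.4]
[832.  514.5  33.3 799.6]
```

View pics/bin.png

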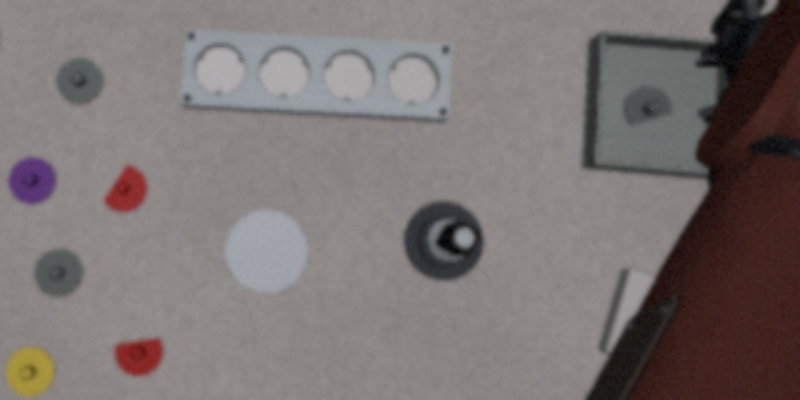

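The chipped cover lies in the bin at (648,106). Next, the first sound cover.

```bash
cat >> h.py <<'E'
def place(i,yaw,off=(0,0)):
    x,y=seat(i)+off
    goto([x,y,UP],down(yaw)); move_l([x,y,48],speed=250); wait(.3); st("above")
    move_l([x,y,37],speed=40); wait(.3); o=st("laid"); return o
def release():
    p=get_obs()["tcp_pos"]; grip(40); move_l([p[0],p[1],UP],speed=250)
E
python3 - <<'E'
from h import *
im=get_image("top"); c=min(covers(im),key=lambda c:abs(c[0]-413)+abs(c[1]-273)); print(np.round(c[:3],1))
if pick(c[0],c[1],60):
    place(0,150); release(); st()
goto([480,273,UP],down(150))
im=get_image("top"); 
for c in covers(im): print(np.round(c[:3],1))
cv2.imwrite("pics/pl1.png",ortho(im,"top",H0[0]-75,H0[0]+75,H0[1]-160,H0[1]+160,33,2.4)[:,:,::-1])
E
```

```text
[413.3 273.   24.8]
gripped t 16.0 p [413.5 273.1   9.2] F [-0.6  0.5  0.6] w 11.8 gf 39.1
lifted t 16.8 p [412.2 272.5 168.6] F [ 0.5 -0.  -0.8] w 11.9 gf 39.0
above t 19.3 p [ 615.8 -100.    50.1] F [ 0.5 -0.1  0.4] w 12.0 gf 39.0
laid t 20.0 p [614.2 -99.6  36.9] F [-0.7  0.4 -0.3] w 11.8 gf 39.0
 t 21.1 p [613.3 -99.4 168.9] F [-0.4  0.2 -0.2] w 39.6 gf 0.0
[ 373.8 -305.2   44. ]
[616.  255.   23.2]
[ 620.  -103.7   25.3]
[781.4 129.9  28.7]
[ 807.8 -157.    30.6]
[819.8 568.   24.2]
[834.2 472.5  21.8]
[832.  514.8  32.2]
```

View pics/pl1.png

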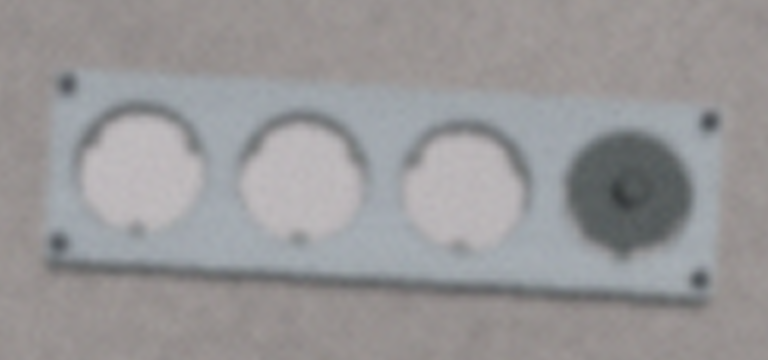

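The cover sits centred in well 0 at (628,190). Next, the other two.

```bash
python3 - <<'E'
from h import *
def near(x,y,r=70):
    L=[c for c in covers() if np.hypot(c[0]-x,c[1]-y)<r and 21<c[2]<28 and c[3]>1500]; print([np.round(c[:4],1).tolist() for c in L]); return L[0]
c=near(616,255)
if pick(c[0],c[1],60):
    place(1,150); release(); st()
    c=near(452,414)
    if pick(c[0],c[1],90):
        place(2,160); release(); st()
goto([450,-60,250],down(120))
im=get_image("top"); 
for c in covers(im): print(np.round(c[:4],1))
o=ortho(im,"top",300,700,-150,450,20,1.3)
cv2.imwrite("pics/pl2.png",o[:,:,::-1])
E
```

```text
[[615.8, 255.5, 23.5, 1515.2]]
gripped t 28.1 p [616.  255.5   9.1] F [0.2 0.4 0.5] w 11.7 gf 39.1
lifted t 28.9 p [614.5 255.1 168.2] F [ 0.3  0.2 -0.4] w 12.2 gf 39.0
above t 31.0 p [619.8 -32.   50.1] F [-0.6 -0.6  0.1] w 11.6 gf 39.0
laid t 31.7 p [618.1 -31.7  36.8] F [-0.2  0.5 -0.5] w 11.6 gf 39.0
 t 32.8 p [617.2 -31.5 168.9] F [ 0.3  0.4 -1.5] w 40.3 gf 0.0
[[451.3, 414.4, 23.5, 1563.0]]
gripped t 38.7 p [451.4 414.5   9.2] F [ 0.6 -0.3  0.6] w 12.1 gf 39.1
lifted t 39.5 p [450.2 413.6 168.4] F [-0.6 -0.3 -0.1] w 12.0 gf 39.0
above t 42.0 p [623.7  36.1  50.1] F [ 0.2  0.1 -0.4] w 12.2 gf 39.0
laid t 42.7 p [621.9  36.1  36.8] F [-0.2  1.4 -0.3] w 11.9 gf 39.0
 t 43.8 p [621.   36.2 168.9] F [-0.3 -0.7 -1.1] w 40.0 gf 0.0
[ 374.  -305.5   44.1  537.4]
[ 619.9 -103.7   25.4 1831.1]
[ 623.3  -33.8   25.4 1782. ]
[ 626.6   35.5   25.3 1720. ]
[ 781.6  129.8   29.2 1023.6]
[ 804.3 -157.7   31.3 1848. ]
[819.8 568.   24.5 623. ]
[833.2 473.   22.2 576.4]
[832.  514.5  32.5 730.2]
```

View pics/pl2.png

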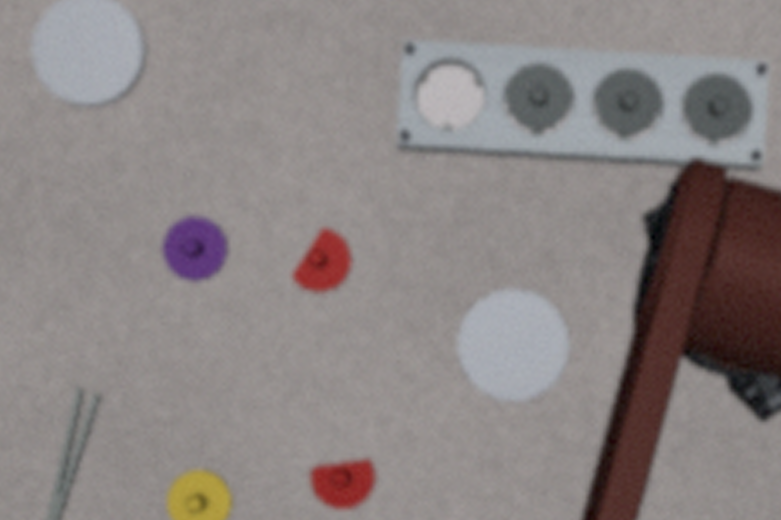

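All three sit in the mouths of wells 0–2, at (718,107), (628,101) and (540,96). Next is a photometric fit of the tool's handle yaw.

```bash
cat > fit2.py <<'E'
from h import *
from scipy.optimize import minimize
if get_obs()["tcp_pos"][1]<0: goto([480,200,250],down(120))
def run(cam,u0,v0,w,h):
    im=np.mean([get_image(cam).astype(float).mean(2) for _ in range(6)],0)[v0:v0+h,u0:u0+w]; S=6
    th=np.linspace(0,2*np.pi,60)
    disc=lambda x,y,r,z:np.c_[x+r*np.cos(th),y+r*np.sin(th),0*th+z]
    def poly(P):
        m=np.zeros((h*S,w*S),np.uint8)
        q=(proj(cam,P)-[u0,v0]+.5)*S; cv2.fillConvexPoly(m,cv2.convexHull((q*16).astype(np.int32)),1,shift=4); return m
    def model(p):
        x,y,a,sx,sy,sr,bl=p; a=np.radians(a)
        sq=np.array([[1,1],[-1,1],[-1,-1],[1,-1]])*13@np.array([[np.cos(a),np.sin(a)],[-np.sin(a),np.cos(a)]])+[x,y]
        lab=np.zeros((h*S,w*S),np.uint8)
        for i,P in enumerate([np.r_[disc(sx,sy,sr,0),disc(sx,sy,sr,22)],disc(sx,sy,23.5,22),np.r_[disc(x,y,22,32),disc(x,y,22,48)],disc(x,y,22,48),np.r_[np.c_[sq,[48]*4],np.c_[sq,[125]*4]],np.r_[disc(x,y,9.5,125),disc(x,y,9.5,128)]],1):
            lab[poly(P)>0]=i
        B=np.stack([cv2.resize(cv2.GaussianBlur((lab==i).astype(np.float32),(0,0),abs(bl)*S+.1),(w,h),interpolation=cv2.INTER_AREA).ravel() for i in range(7)],1)
        c=np.linalg.lstsq(B,im.ravel(),rcond=None)[0]; return np.sqrt(np.mean((B@c-im.ravel())**2)),c
    R=[]
    for a in range(0,90,15):
        x0=np.array([445.5,-131,a,445,-130,38,.8]); 
        r=minimize(lambda p:model(p)[0],x0,method="Nelder-Mead",options=dict(initial_simplex=np.vstack([x0]+[x0+d for d in np.diag([3,3,10,3,3,-3,.3])]),maxiter=250)); R.append((r.fun,r.x))
    R.sort(key=lambda t:t[0]); print(cam)
    for f,x in R: print(round(f,2),x.round(1))
    print(model(R[0][1])[1].round())
run("top",298,213,42,44); run("side",240,220,44,50)
E
python3 fit2.py
```

```text
top
5.25 [ 445.7 -131.4   57.6  445.4 -129.2   39.9    0.9]
5.26 [ 445.7 -131.2   58.5  445.4 -129.2   39.7    0.9]
5.26 [ 445.8 -131.3   55.7  445.3 -129.2   39.8    0.9]
5.26 [ 445.8 -131.3   54.5  445.4 -129.1   39.8    0.9]
5.47 [ 445.8 -131.1   62.2  445.4 -129.1   39.6    1. ]
5.79 [ 445.9 -131.1  -25.2  445.5 -129.2   39.6    1.2]
[148.  57.  42. 108. 136.  25. 164.]
side
15.79 [ 445.9 -130.    53.2  441.8 -134.9   37.6    0.7]
15.79 [ 445.8 -129.9   52.8  441.8 -135.    37.6    0.7]
15.79 [ 446.3 -129.5  -36.9  441.5 -135.3   37.2    0.6]
15.83 [ 446.2 -129.9   51.4  441.4 -135.3   37.5    0.6]
16.04 [ 446.2 -129.5   52.6  441.9 -134.7   37.3    0.8]
16.04 [ 446.4 -128.9   53.9  442.1 -135.    37.6    0.7]
[163.  50.  68. 113. 172.   8. 178.]
```

The yaw is about 55° in both views and the tool is at about (445.8, −131). Taking the tool.

```bash
python3 - <<'E'
from h import *
x,y=445.8,-131
grip(55,40)
goto([x,y,UP+40],down(145)); wait(.2); move_l([x,y,72],speed=150); wait(.2)
grip(15,30); st("g1"); grip(50); move_l([x,y,72],down(55),speed=100); wait(.2); st(); grip(15,110); wait(.2); st("g2")
move_l([x,y,170],speed=100); wait(.3); st("lifted")
p=seat(0); goto([*p,170],down(55)); wait(.2); move_l([*p,112],speed=120); wait(.4); st("over seat0")
for n in("top","side"): cv2.imwrite(f"pics/{n}1.png",get_image(n)[:,:,::-1])
a=cv2.imread("pics/top1.png");b=cv2.imread("pics/side1.png")
uv=proj("side",[*p,50])[0].astype(int); ut=proj("top",[*p,50])[0].astype(int)
f=lambda im,u:cv2.resize(im[u[1]-45:u[1]+45,u[0]-45:u[0]+45],(400,400),interpolation=cv2.INTER_CUBIC)
cv2.imwrite("pics/over.png",np.hstack([f(a,ut),f(b,uv)]))
E
```

```text
g1 t 49.7 p [ 445.9 -131.3   72.4] F [-1.8 -0.9  3.2] w 26.5 gf 28.5
 t 52.0 p [ 445.8 -131.    72. ] F [-0.3 -0.2  0.1] w 50.0 gf 0.0
g2 t 52.5 p [ 445.7 -130.9   72.2] F [-1.8  1.1  4.4] w 24.8 gf 107.4
lifted t 54.0 p [ 445.5 -130.9  169.5] F [-0.7 -0.6 -3.3] w 25.0 gf 107.6
over seat0 t 55.9 p [614.7 -99.7 112.6] F [-0.   0.  -2.1] w 24.7 gf 107.6
```

View pics/over.png

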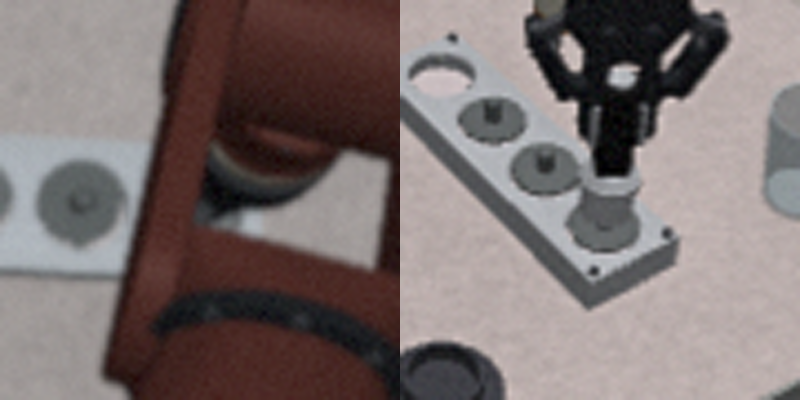

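The side view shows the nose centred over the cover in well 0, at (605,225). Pressing.

```bash
cat >> h.py <<'E'
def press(i,zend=86.0):
    x,y=seat(i); log=[]; fmax=0
    move_l([x,y,100.5],speed=40); wait(.2)
    z=100.0
    while z>zend-3:
        move_l([x,y,z],speed=15); o=get_obs(); F=o["wrist_force"]; log.append((round(z,1),round(o["tcp_pos"][2],1),round(F[2],1)))
        if z<=zend+2 and F[2]>22 or F[2]>45: break
        z-=.75
    wait(.2); st("end"); print(log)
E
python3 - <<'E'
from h import *
press(0)
E
```

```text
end t 62.6 p [614.7 -99.6  86.2] F [-5.3  2.1 11.4] w 24.7 gf 109.4
[(100.0, np.float64(100.1), np.float64(-2.7)), (99.2, np.float64(99.2), np.float64(-3.6)), (98.5, np.float64(98.8), np.float64(-1.4)), (97.8, np.float64(98.5), np.float64(1.8)), (97.0, np.float64(97.8), np.float64(4.6)), (96.2, np.float64(97.1), np.float64(5.2)), (95.5, np.float64(95.8), np.float64(2.9)), (94.8, np.float64(94.4), np.float64(0.8)), (94.0, np.float64(92.3), np.float64(-3.0)), (93.2, np.float64(92.0), np.float64(-2.8)), (92.5, np.float64(92.2), np.float64(-3.0)), (91.8, np.float64(91.7), np.float64(-3.3)), (91.0, np.float64(90.9), np.float64(-2.1)), (90.2, np.float64(90.1), np.float64(-3.4)), (89.5, np.float64(89.4), np.float64(-2.6)), (88.8, np.float64(88.6), np.float64(-2.9)), (88.0, np.float64(87.9), np.float64(-3.0)), (87.2, np.float64(87.2), np.float64(-2.8)), (86.5, np.float64(86.4), np.float64(-2.6)), (85.8, np.float64(86.2), np.float64(0.8)), (85.0, np.float64(86.2), np.float64(5.7)), (84.2, np.float64(86.2), np.float64(8.3)), (83.5, np.float64(86.2), np.float64(11.5))]
```

It snapped, with floor contact at 86.2 as predicted. Now the other two.

```bash
python3 - <<'E'
from h import *
for i in(1,2):
    p=get_obs()["tcp_pos"]; move_l([*seat(i-1),140],speed=120); move_l([*seat(i),140],speed=120); wait(.3); st(); press(i)
move_l([*seat(2),170],speed=120)
x,y=445.7,-130.9
goto([x,y,170],down(55)); wait(.3); move_l([x,y,100],speed=120); wait(.3); st(); move_l([x,y,73],speed=40); wait(.3); st("in stand")
E
```

```text
t 64.2 p [618.3 -32.4 140. ] F [-0.3  0.1 -2.4] w 25.0 gf 107.7
end t 71.5 p [618.6 -31.7  86.2] F [-5.1  1.1 11.3] w 24.7 gf 109.7
[(100.0, np.float64(100.2), np.float64(-3.8)), (99.2, np.float64(99.8), np.float64(0.5)), (98.5, np.float64(99.5), np.float64(4.5)), (97.8, np.float64(99.3), np.float64(8.5)), (97.0, np.float64(99.1), np.float64(9.1)), (96.2, np.float64(99.0), np.float64(12.2)), (95.5, np.float64(97.8), np.float64(8.6)), (94.8, np.float64(97.1), np.float64(9.0)), (94.0, np.float64(93.5), np.float64(-0.6)), (93.2, np.float64(91.7), np.float64(-3.2)), (92.5, np.float64(92.1), np.float64(-2.5)), (91.8, np.float64(91.7), np.float64(-2.7)), (91.0, np.float64(90.9), np.float64(-3.4)), (90.2, np.float64(90.2), np.float64(-3.1)), (89.5, np.float64(89.4), np.float64(-2.5)), (88.8, np.float64(88.7), np.float64(-2.9)), (88.0, np.float64(87.9), np.float64(-3.8)), (87.2, np.float64(87.2), np.float64(-4.1)), (86.5, np.float64(86.4), np.float64(-3.3)), (85.8, np.float64(86.2), np.float64(0.3)), (85.0, np.float64(86.2), np.float64(5.9)), (84.2, np.float64(86.2), np.float64(8.5)), (83.5,
[... 623 characters left out ...]
at64(96.9), np.float64(19.0)), (91.8, np.float64(96.7), np.float64(20.7)), (91.0, np.float64(91.3), np.float64(-3.0)), (90.2, np.float64(88.4), np.float64(-3.1)), (89.5, np.float64(89.0), np.float64(-2.7)), (88.8, np.float64(88.7), np.float64(-3.3)), (88.0, np.float64(88.0), np.float64(-3.3)), (87.2, np.float64(87.2), np.float64(-3.2)), (86.5, np.float64(86.4), np.float64(-3.5)), (85.8, np.float64(86.3), np.float64(-0.3)), (85.0, np.float64(86.2), np.float64(5.2)), (84.2, np.float64(86.2), np.float64(8.5)), (83.5, np.float64(86.2), np.float64(10.3))]
 t 83.6 p [ 446.3 -131.2  100.8] F [ 0.6 -1.  -2.3] w 24.7 gf 107.9
in stand t 84.7 p [ 445.8 -131.    73.1] F [-0.5 -0.3 -3.3] w 24.8 gf 108.1
```

All three snapped at the same height. Releasing the tool and checking.

```bash
python3 - <<'E'
from h import *
x,y=445.7,-130.9
move_l([x,y,72.2],speed=15); wait(.2); st(); grip(55,40); wait(.2); st(); move_l([x,y,210],speed=150)
goto([400,200,300],down(145)); wait(.3)
a=get_image("top"); b=get_image("side")
cv2.imwrite("pics/end.png",np.hstack([cv2.resize(a[130:290,140:460],(400,200)).repeat(2,0)[:400] if 0 else cv2.resize(a[120:280,200:360],(400,400)),cv2.resize(b[160:320,210:370],(400,400))])[:,:,::-1])
cv2.imwrite("pics/endt.png",cv2.resize(a[60:340,60:460],(800,560),interpolation=cv2.INTER_CUBIC)[:,:,::-1])
E
```

```text
t 85.2 p [ 445.8 -130.9   72.2] F [ 0.3  0.4 -3.5] w 24.9 gf 108.3
 t 85.8 p [ 445.8 -130.9   72.3] F [-0.8  0.3 -0.4] w 54.7 gf 0.0
```

View pics/end.png

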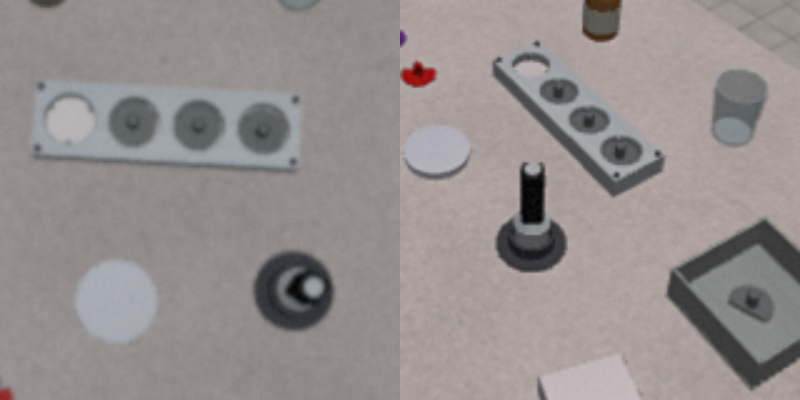

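View pics/endt.png

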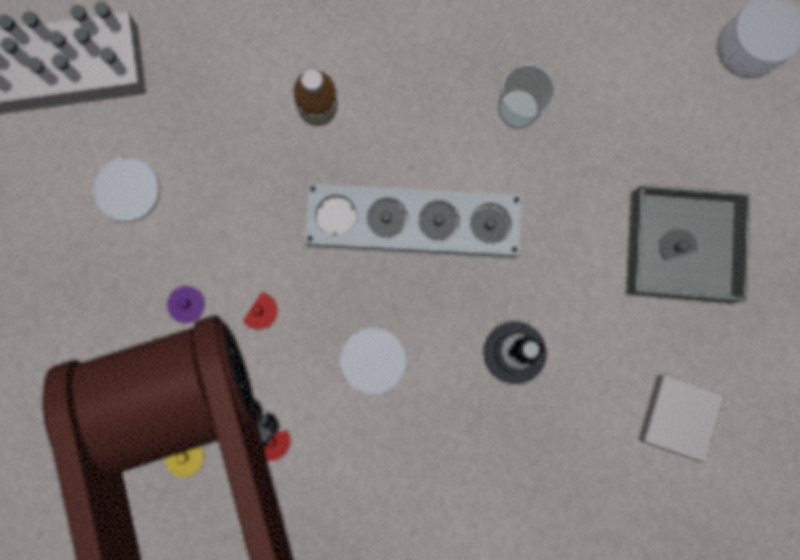

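The final pictures show three covers sunk in their wells, at crop (390,217), (440,220) and (490,223). The chipped cover is in the bin at (678,247), the tool is upright at (515,350), and the bystanders in view look unmoved.

```bash
python3 -c "
from station import *
print(sign_off())"
```

```text
the job is handed in; nothing more can be done
None
```

The job is handed in: the chipped cover is in the reject bin, the three sound covers are snapped home in wells 0–2, and the tool stands upright in its stand; I saw no small cover or fourth sound cover on the bench.

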